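# Slide the movement through to the timing spot

### The job

Push the watch movement in its round wooden holder across the bench, through the gap between the steel bench block and the blue vice, until it stands wholly on the green spot behind them; then press the tester's orange start key fully down and let it go. The holder must only be pushed, never picked up or tipped, and everything else on the bench stays where it is.

Things in the scene. Friction and masses are not known exactly. Their poses are not given: they have to be found in the camera images.
- holder: The watch movement in its round wooden holder, one solid loose disc 88 mm in diameter and 26 mm tall with a brass top carrying little wheels (at most 4 mm higher), about 0.18 to 0.35 kg. It slides on the bench under a side push of about 1 to 4 N. Origin at the centre of its underside, z up; its yaw does not matter.
- anvil: Steel bench block bolted to the bench: 80 mm (its x) by 60 mm (its y) by 40 mm tall. Origin at the centre of its underside. The gap lies between its +x face (at its x = +40 mm) and the vice: it is 95 mm wide, straight, its middle is at x = +87.5 mm, y = 0 in the anvil's frame, and it runs along the anvil's y axis from y = -30 mm (entry, on the holder's side) to y = +30 mm (exit, on the green spot's side).
- vice: Low blue bench vice bolted to the bench, always parallel to the anvil and level with it: 90 mm (its x) by 60 mm (its y) by 50 mm tall, with a screw and cross bar sticking out about 25 mm farther on its +x side. Origin at the centre of its underside, 180 mm from the anvil's origin along the anvil's +x.
- spot: The timing tester's green pick-up spot, a disc 120 mm in diameter with a white ring (100 mm), painted flat on the bench (nothing to catch on). Origin at its centre. It lies straight behind the gap, 108 to 132 mm from the gap's middle along the anvil's +y.
- key (a joint): The tester's start key, an orange round push button 30 mm in diameter on a white housing on the bench: 0 = up, 0.006 m = fully down; a spring pushes it back up, about 5 N fully down.
- key_top (a point): Centre of the upper face of the start key; it is pressed straight down.
- loupe: Bystander: black eye loupe, 48 mm wide, 36 mm tall, stands on the near side of the green spot; leave it alone. Origin at the centre of its underside.
- pot: Bystander: small red turned pot with a shut lid, 52 mm wide, 36 mm tall, stands on the far side of the green spot; leave it alone. Origin at the centre of its underside.
- oiler: Bystander: small amber jar with a red cap, 36 mm wide, 60 mm tall; leave it alone. Origin at the centre of its underside.
- tin: Bystander: open aluminium tin, 60 mm wide, 28 mm tall; leave it alone. Origin at the centre of its underside.
- driver: Bystander: blue screwdriver, 120 mm long, lying on the bench; leave it alone.
- plate: Bystander: bare brass disc, 70 mm wide, 6 mm thick, lying on the bench; leave it alone. Origin at the centre of its underside.
- glass: Bystander: small green glass, 50 mm wide, 50 mm tall; leave it alone. Origin at the centre of its underside.
Mind the look-alikes: they are no part of the job. Several things look just like the anvil: the one meant starts farthest from the robot's base.

How it is judged:
By the outcome, as a careful person would: the job done as asked, in the order asked, and still so for the second after the job is handed in, with the robot touching nothing.
It also fails if it takes over 64 s, if anything falls off the work surface, if the arm or the gripper's body presses on something with over 40 N, if the wrist force passes 120 N, or if a joint passes its speed limit or range.

### The arm

A 6-joint arm with a two-finger parallel gripper is mounted at the origin on the work surface. World frame = base frame: x ahead of the robot, y to its left, z up, the work surface at z = 0. Lengths are in m, angles in rad, forces in N, time in s.
With the tool pointing down it reaches from about 0.35 to 0.775 m from the base axis. Payload 5.5 kg.
Tool frame: the origin (TCP) lies midway between the tips of the shut fingers; the grasp point (between the pads) lies 19 mm behind it (manip.grasp_offset is the distance from the TCP to the grasp point, in m); z points along the fingers, y is the direction in which the jaws open and shut (so a half turn about z gives the same grasp; the last joint's range is limited). The gripper opens to 85 mm and grips with 20 to 120 N. Pads are 22 mm wide; open, the fingers measure 114 mm over their backs; the gripper's body (76 mm by 85 mm) begins 54 mm behind the grasp point. The pads swing forward as they close: fully open they stand 13 mm farther back than shut.
Start: joints at [1.057, 0.313, 0.046, 1.304, 0, 1.431], TCP at [0.21, 0.535, 0.231] pointing down, gripper open.
Joint ranges: [-2.76, 2.76], [-0.86, 1.69], [-1.03, 1.26], [-2.2, 2.34], [-1.47, 1.5], [-3.14, 3.14]. Speed limits (rad/s): [2.57, 2.57, 3.14, 3.14, 3.14, 3.14].

### API

Orientations are given as a rotation vector (axis times angle).
In Python, from bench import manip gives the robot as it stands.
- The arm moves only by the tool arm_command, never from a script. Its argument "series" is one flat list of numbers, 7 for each row, row after row: the shift along the tool's x, y, z in mm, then the turn, a rotation vector about the tool's x, y, z in rad, then the opening, from 0 (shut) to 1 (fully open). A call has 1 to 5 rows; each row is the pose to reach, as a shift and turn from the pose commanded when the call began, along the tool's axes at that moment; what a row does not reach only later rows make up. A row lasts 1/8 s, in which the tool goes at most 62.5 mm and 10.7 degrees, less where a joint would pass 70% of its speed; a pose out of reach is approached as far as the arm can. A call with a gripper value outside its range is refused whole. The fingers move at their own pace and stop on an object; "squeeze" is the grip in N (left out, the last holds). Time passes only in rows, so rows that repeat a pose let the fingers close. It gives the time, the measured TCP pose, the force and the opening at its end, in the units of the state.
- manip.sense(): the state, without advancing time (a new reading comes with each control period).
- manip.read_camera(name): name is "scene" or "top"; returns a dict with "img" (480x640x3 uint8, red, green, blue), "range_z" (480x640 float32, m along the optical axis (not along the pixel's ray), 0 where there is no reading), "intrinsics" (3x3 intrinsics, pixels), "distortion" ([k1, k2, p1, p2, k3] as OpenCV has them; the pictures are not rectified), "R" (3x3) and "t" (3): a world point X has camera coordinates R X + t. Camera axes: x right, y down, z forward; pixel columns grow to the right and rows downward; lengths in m; the calibration is good to about 2 mm. A picture is of the moment at which its call begins.
- manip.close_job(): hands the job in, once; it reports no verdict.
The state is a dict: "t": time; "q": joint angles; "qvel": joint speeds; "effort": joint torques, N m; "eef_pos": TCP position; "tcp_rot": TCP orientation; "contact_force": force on the tool from outside, world axes, zero at the start; "torque": the same for the moment, N m; "opening": opening from 0.0 (shut) to 1.0 (fully open).
Only numpy, scipy, OpenCV 4.12 (cv2) and the standard library are available. Lean on these libraries where they do the work, as an engineer would, in place of code of your own. Each camera call takes 0.05 s, during which the arm holds its last target.

## Working session

There is one attempt and no reset: what is moved stays moved. The work goes in short steps, Python scripts to look and compute and a tool call to move; the robot and the scene stay as the last step left them, time stands still between calls to the robot, and variables do not carry over. Pictures are saved under pics/ and viewed, and the job is handed in when it is done.

Besides the shell and the picture viewer there is one more tool, called after ">>>" by a JSON object that holds its "fn" and its "kwargs", one argument or row to a line. arm_command: Moves the arm, as the interface text tells. Its arguments: {"type":"object","properties":{"series":{"type":"array"},"squeeze":{"type":"number"}},"required":["series"]}

```bash
ls; mkdir -p pics
python3 - <<'E'
from bench import manip
import cv2,pickle
for n in("scene","top"):
    d=manip.read_camera(n); pickle.dump(d,open(f"{n}0.pkl","wb")); cv2.imwrite(f"pics/{n}0.png",d["img"][:,:,::-1])
    print(n,d["R"].round(3).tolist(),d["t"])
s=manip.sense();print({k:s[k] for k in("t","eef_pos","tcp_rot","contact_force","opening")})
E
```

```text
pics
scene [[-0.861, 0.508, -0.005], [0.4, 0.671, -0.624], [-0.314, -0.54, -0.781]] [ 0.44461278 -0.21467305  1.29160296]
top [[0.012, -1.0, -0.018], [-0.995, -0.01, -0.097], [0.097, 0.019, -0.995]] [0.02613896 0.56939991 1.10437298]
{'t': 0.1, 'eef_pos': array([0.20974871, 0.53489603, 0.23051314]), 'tcp_rot': array([-5.83647114e-01, -3.08636847e+00,  2.40458787e-03]), 'contact_force': array([-0.09011275, -0.0737017 ,  0.12902871]), 'opening': 1.0028852807295856}
```

View pics/scene0.png

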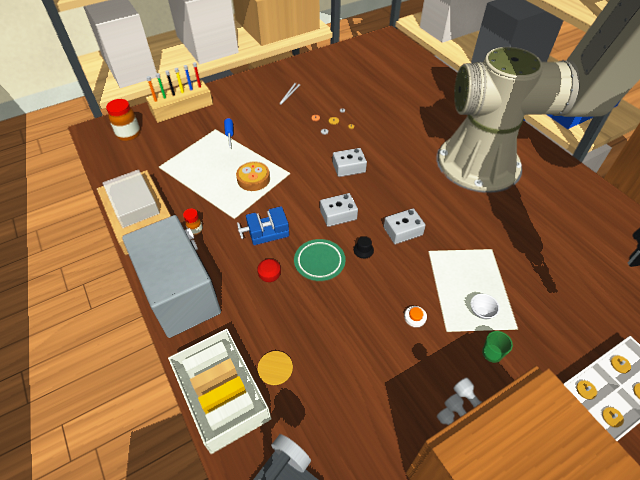

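View pics/top0.png

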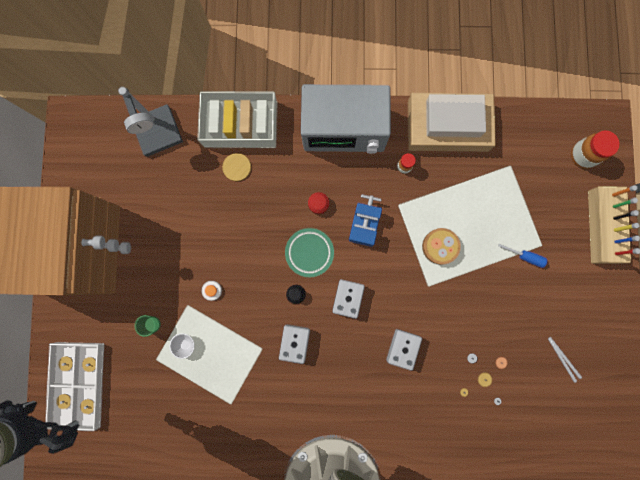

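The pictures show the following (top-view pixels):
- **Anvil candidates:** there are three steel blocks, at (348,300), (294,344) and (405,350). The base is near (333,470). The farthest is (348,300), which also lies beside the vice at (366,224).
- **Other parts of the job:** holder (441,247), spot (310,252), key (211,291).
- **Look-alikes for the holder:** the plain brass plate (236,167) and the parts in the tray at the lower left.

Next I'll measure positions.

```bash
cat > h.py <<'E'
import numpy as np,cv2,pickle
def world(d,uv,z):
    uv=np.array(uv,float).reshape(-1,1,2)
    n=cv2.undistortPoints(uv,d["intrinsics"],np.array(d["distortion"])).reshape(-1,2)
    r=np.c_[n,np.ones(len(n))]@d["R"]; c=-d["R"].T@d["t"]
    return c+r*((z-c[2])/r[:,2])[:,None]
def cloud(d):
    h,w=d["range_z"].shape
    uv=np.stack(np.meshgrid(np.arange(w),np.arange(h)),-1).reshape(-1,1,2).astype(float)
    n=cv2.undistortPoints(uv,d["intrinsics"],np.array(d["distortion"])).reshape(-1,2)
    z=d["range_z"].reshape(-1,1)
    return ((np.c_[n,np.ones(len(n))]*z-d["t"])@d["R"]).reshape(h,w,3)
E
python3 - <<'E'
from h import *
d=pickle.load(open("top0.pkl","rb")); P=cloud(d); im=d["img"]; hsv=cv2.cvtColor(im,cv2.COLOR_RGB2HSV)
def reg(name,c,r,z0,z1,extra=None):
    m=np.zeros(P.shape[:2],bool); m[c[1]-r:c[1]+r,c[0]-r:c[0]+r]=1
    m&=(P[...,2]>z0)&(P[...,2]<z1)
    if extra is not None: m&=extra
    k,l,s,_=cv2.connectedComponentsWithStats(m.astype(np.uint8)); i=1+np.argmax(s[1:,4]); m=l==i
    q=P[m][:,:2].astype(np.float32); R=cv2.minAreaRect(q*1000); C=cv2.minEnclosingCircle(q*1000)
    print(name,m.sum(),"rect",np.round(R[0],1),np.round(R[1],1),round(R[2],1),"circ",np.round(C[0],1),round(C[1],1),"zmed",np.median(P[m][:,2]).round(4))
    return m
for n,c in (("A",(348,300)),("B",(294,344)),("C",(405,350))): reg(n,c,32,.03,.05)
reg("vice",(366,224),38,.02,.07); reg("vicetop",(366,224),38,.04,.056)
reg("holder",(441,247),30,.018,.04)
g=(hsv[...,0]>60)&(hsv[...,0]<90)&(hsv[...,1]>90)
reg("spot",(310,252),32,-.02,.02,g)
o=(hsv[...,0]<20)&(hsv[...,1]>150)
m=reg("key",(211,291),12,.005,.1,o); reg("keyhouse",(211,291),16,.008,.1)
for n,c in (("loupe",(296,295)),("pot",(318,203)),("oiler",(407,163)),("driver",(525,255))): reg(n,c,24,.008,.1)
print("bench z",np.median(P[260:280,340:380,2]))
cv2.imwrite("pics/crop.png",cv2.resize(im[180:330,180:480,::-1],None,fx=2.6,fy=2.6,interpolation=cv2.INTER_CUBIC))
from scipy.spatial.transform import Rotation as Ro
from bench import manip
print(Ro.from_rotvec(manip.sense()["tcp_rot"]).as_matrix().round(3))
E
```

```text
A 880 rect [438.6 -33.4] [60. 80.] 77.5 circ [438.4 -33.4] 47.8 zmed 0.0394
B 881 rect [332.5  92.1] [60.3 78.4] 81.2 circ [332.3  92.1] 46.6 zmed 0.0393
C 928 rect [ 323.4 -165.4] [61.2 80.6] 73.3 circ [ 323.8 -165.3] 47.3 zmed 0.0395
vice 1060 rect [626.5 -74.9] [ 60.  116.2] 77.5 circ [624.6 -74.4] 61.6 zmed 0.0478
vicetop 412 rect [589.1 -66.5] [59.8 38.8] 78.0 circ [586.8 -66. ] 32.9 zmed 0.0494
holder 1087 rect [ 565.9 -256.6] [86.9 86.5] 89.6 circ [ 565.9 -256.6] 44.7 zmed 0.0267
spot 986 rect [550.2  61.1] [86.7 86.2] 45.2 circ [549.7  61. ] 44.1 zmed 0.0005
key 92 rect [453.7 294.6] [21.5 26.3] 0.5 circ [453.6 294.6] 13.2 zmed 0.0209
keyhouse 275 rect [452.5 295.9] [43.2 44.4] 1.1 circ [452.7 296. ] 22.8 zmed 0.014
loupe 245 rect [448.   91.5] [43.  40.9] 0.7 circ [447.1  92.1] 22.7 zmed 0.0338
pot 370 rect [667.5  40.1] [51.2 48.6] 0.5 circ [667.5  39.8] 25.8 zmed 0.0316
oiler 252 rect [ 763.1 -170.9] [34.7 33.1] 88.3 circ [ 763.8 -170.5] 18.1 zmed 0.0578
driver 334 rect [ 546.8 -452.9] [113.4  25.8] 71.2 circ [ 548.1 -453.3] 56.8 zmed 0.0215
bench z -0.00045566056767991575
[[-0.931  0.365 -0.001]
 [ 0.365  0.931 -0.001]
 [ 0.    -0.002 -1.   ]]
```

View pics/crop.png

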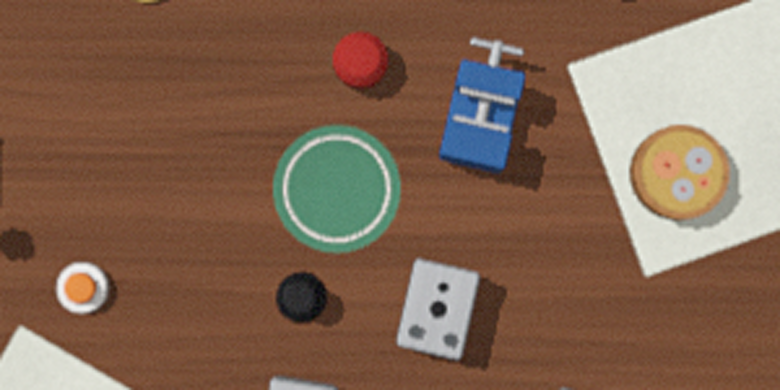

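Block (348,300) is the anvil: at 180 mm from it along its +x, the vice lies where it should, and the spot is 116 mm behind the gap.

Positions (mm):
- Anvil (438.6,-33.4), with its +x at -12.5°
- Gap middle (524,-52)
- Holder (566,-257), which is 85 mm off the gap line and 190 mm before the gap's middle

Plan: with a half-open two-finger fork, push the holder 85 mm along the anvil's -x. Then re-measure and push it along +y through the gap.

>>> {"fn": "arm_command", "kwargs": {
  "series": [-45,-40,0,0,0,0,0.5,-90,-80,0,0,0,0,0.5,-135,-120,0,0,0,0,0.5,-180,-160,0,0,0,0,0.5,-225,-196,0,0,0,0,0.5]
}}

```text
t: 0.72
eef_pos: [0.3481, 0.2688, 0.2311]
tcp_rot: [-0.583, -3.087, 0.0]
contact_force: [1.0, -0.6, -0.0]
opening: 0.502
```

>>> {"fn": "arm_command", "kwargs": {
  "series": [-45,-40,0,0,0,0,0.5,-90,-80,0,0,0,0,0.5,-135,-120,0,0,0,0,0.5,-180,-160,0,0,0,0,0.5,-225,-196,0,0,0,0,0.5]
}}

```text
t: 1.35
eef_pos: [0.4861, 0.0041, 0.2311]
tcp_rot: [-0.585, -3.086, -0.0]
contact_force: [1.5, -0.6, -0.2]
opening: 0.502
```

>>> {"fn": "arm_command", "kwargs": {
  "series": [-45,-40,0,0,0,-0.05,0.5,-90,-80,0,0,0,-0.1,0.5,-135,-120,0,0,0,-0.155,0.5,-180,-160,0,0,0,-0.155,0.5,-230,-200,0,0,0,-0.155,0.5]
}}

```text
t: 1.98
eef_pos: [0.6265, -0.2645, 0.2309]
tcp_rot: [-0.343, -3.122, -0.001]
contact_force: [1.0, 0.3, 0.3]
opening: 0.495
```

```bash
cat >> h.py <<'E'
from scipy.spatial.transform import Rotation as Ro
G=np.array([524.0,-52.3]); ang=np.deg2rad(-12.5); AX=np.array([np.cos(ang),np.sin(ang)]); AY=np.array([-AX[1],AX[0]])
def toA(xy): v=np.array(xy)[:2]-G; return np.array([v@AX,v@AY])   # gap frame mm
def fromA(a): return G+a[0]*AX+a[1]*AY
def go(s,xy,z,yawdeg):
    """tool-frame delta (mm, rad) to world target; yaw = world angle of tool x"""
    R=Ro.from_rotvec(s["tcp_rot"]); x,y=np.cos(np.deg2rad(yawdeg)),np.sin(np.deg2rad(yawdeg))
    T=Ro.from_matrix(np.array([[x,y,0],[y,-x,0],[0,0,-1.]]))
    d=np.r_[xy,z]-s["eef_pos"]*1000
    return R.inv().apply(d).round(1),(R.inv()*T).as_rotvec().round(3)
def holder():
    from bench import manip
    d=manip.read_camera("top"); P=cloud(d); hs=cv2.cvtColor(d["img"],cv2.COLOR_RGB2HSV)
    m=(hs[...,0]<25)&(hs[...,1]>80)&(hs[...,2]>120)&(P[...,2]>.018)&(P[...,2]<.034)&(P[...,0]>.4)&(P[...,0]<.68)&(P[...,1]<.2)&(P[...,1]>-.36)
    k,l,s,_=cv2.connectedComponentsWithStats(m.astype(np.uint8)); m=l==1+np.argmax(s[1:,4])
    q=(P[m][:,:2]*1000).astype(np.float32)
    r=cv2.fitEllipse(cv2.convexHull(q)); C=cv2.minEnclosingCircle(q)
    print("holder n",m.sum(),"ell",np.round(r[0],1),np.round(r[1],1),"circ",np.round(C[0],1),round(C[1],1),"gapframe",toA(C[0]).round(1),toA(r[0]).round(1))
    return d
E
python3 - <<'E'
from h import *
from bench import manip
s=manip.sense();print(s["t"],s["eef_pos"],s["q"],s["opening"])
d=holder();s=manip.sense()
cv2.imwrite("pics/t1.png",d["img"][:,:,::-1])
print(go(s,fromA((152,-190)),230,167.5))
E
```

```text
1.975 [ 0.62647139 -0.26454776  0.23086842] [-5.17585370e-01  5.30612801e-01  3.74278718e-01  1.41502567e+00
  2.37117884e-04 -2.98516003e-01] 0.4953376094975197
holder n 882 ell [ 566.2 -255.9] [86.  86.8] circ [ 566.2 -255.9] 43.9 gapframe [  85.3 -189.6] [  85.3 -189.6]
(array([-1.4,  1.7, -2.8]), array([-0.003,  0.001, -0.006]))
```

>>> {"fn": "arm_command", "kwargs": {
  "series": [0,1.5,60,0,0,0,0.5,0,1.5,120,0,0,0,0.5,0,1.5,175,0,0,0,0.5,0,1.5,205,0,0,0,0.5,0,1.5,222,0,0,0,0.5]
}}

```text
t: 2.65
eef_pos: [0.6248, -0.2602, 0.0065]
tcp_rot: [-0.343, -3.119, -0.003]
contact_force: [-0.6, -0.8, 0.8]
opening: 0.497
```

>>> {"fn": "arm_command", "kwargs": {
  "series": [6,0,0,0,0,0,0.5,12,0,0,0,0,0,0.5,20,0,0,0,0,0,0.5,28,0,0,0,0,0,0.5,36,0,0,0,0,0,0.5]
}}

```text
t: 3.28
eef_pos: [0.5923, -0.2543, 0.0109]
tcp_rot: [0.343, 3.119, -0.003]
contact_force: [3.0, -1.5, 2.3]
opening: 0.498
```

Run:
```python
from h import *
from bench import manip
d=holder();s=manip.sense();print(toA(s["eef_pos"]*1000),s["eef_pos"],s["contact_force"])
cv2.imwrite("pics/t2.png",cv2.resize(d["img"][150:350,280:540,::-1],None,fx=3,fy=3))
e=manip.read_camera("scene");cv2.imwrite("pics/s2.png",cv2.resize(e["img"][100:280,180:420,::-1],None,fx=3.3,fy=3.3))
```

```text
holder n 567 ell [ 546.6 -235.7] [64.9 84. ] circ [ 543.2 -239.6] 41.3 gapframe [  59.3 -178.7] [  61.8 -174.2]
[ 108.78919755 -182.23513445] [ 0.59076756 -0.25376173  0.01048333] [ 1.33810148 -1.41523247  2.79990618]
```

View pics/s2.png

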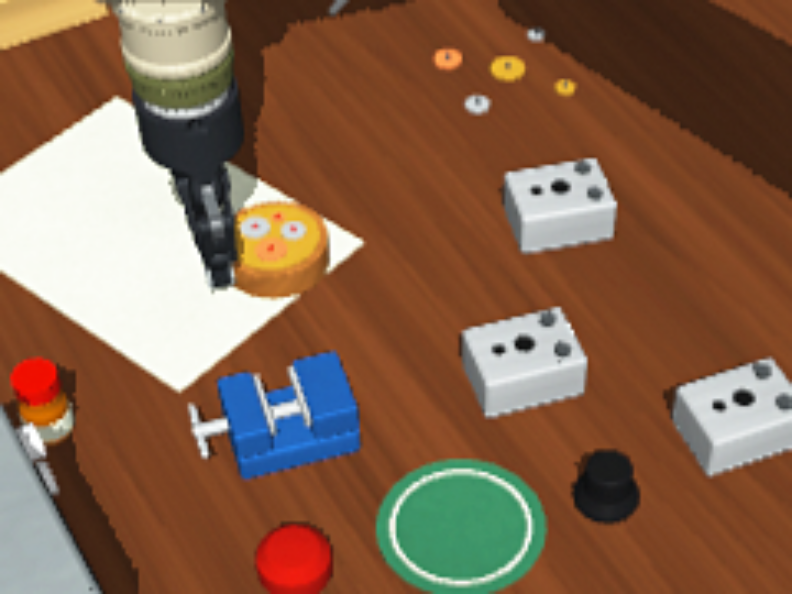

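The disc is seated against the fork. Continuing the -x push by about 58 mm more.

>>> {"fn": "arm_command", "kwargs": {
  "series": [8,0,0,0,0,0,0.5,16,0,0,0,0,0,0.5,24,0,0,0,0,0,0.5,32,0,0,0,0,0,0.5,40,0,0,0,0,0,0.5]
}}

```text
t: 4.0
eef_pos: [0.552, -0.2448, 0.0095]
tcp_rot: [0.343, 3.122, -0.0]
contact_force: [4.4, -0.1, 4.0]
opening: 0.503
```

Run:
```python
from h import *
from bench import manip
d=holder();s=manip.sense();print(toA(s["eef_pos"]*1000),s["eef_pos"],s["contact_force"],s["tcp_rot"])
cv2.imwrite("pics/t3.png",cv2.resize(d["img"][150:350,280:540,::-1],None,fx=3,fy=3))
```

```text
holder n 618 ell [ 502.8 -224.8] [65.8 82.9] circ [ 502.6 -227.6] 42.3 gapframe [  17.  -175.7] [  16.6 -173. ]
[  67.37154016 -181.61046928] [ 0.55046687 -0.24418745  0.0091175 ] [ 1.45159389 -1.01781944  2.43551139] [-3.42975609e-01 -3.12118664e+00 -7.76379677e-04]
```

View pics/t3.png

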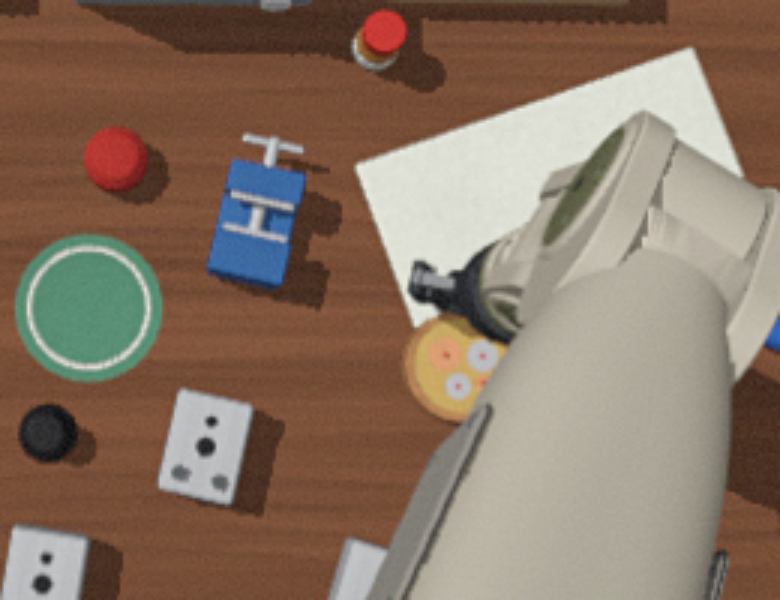

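>>> {"fn": "arm_command", "kwargs": {
  "series": [6,0,0,0,0,0,0.5,12,0,0,0,0,0,0.5,17,0,0,0,0,0,0.5,17,0,0,0,0,0,0.5,-3,0,0,0,0,0,0.5]
}}

```text
t: 4.68
eef_pos: [0.5523, -0.2441, 0.0081]
tcp_rot: [-0.343, -3.117, -0.003]
contact_force: [0.2, -0.8, 0.1]
opening: 0.503
```

>>> {"fn": "arm_command", "kwargs": {
  "series": [-20,0,-10,0,0,0,0.5,-20,0,-60,0,0,0.18,0.5,-20,-20,-90,0,0,0.36,0.5,-20,-60,-90,0,0,0.54,0.5,-20,-100,-90,0,0,0.72,0.5]
}}

```text
t: 5.3
eef_pos: [0.5516, -0.3472, 0.0987]
tcp_rot: [-1.427, -2.795, -0.0]
contact_force: [0.6, -0.2, -0.9]
opening: 0.501
```

Run:
```python
from h import *
from bench import manip
d=holder();s=manip.sense();print(toA(s["eef_pos"]*1000),s["eef_pos"],s["contact_force"],s["q"])
cv2.imwrite("pics/t4.png",cv2.resize(d["img"][150:350,280:540,::-1],None,fx=3,fy=3))
print(go(s,fromA((0,-255)),100,77.5))
```

```text
holder n 926 ell [ 486.3 -230.8] [85.5 88.1] circ [ 486.2 -231.2] 44.4 gapframe [   1.8 -182.8] [   1.9 -182.4]
[  90.74667128 -287.53455205] [ 0.55036175 -0.35266001  0.09825085] [ 0.06687491 -3.20633957  0.40905189] [-0.69109075  0.52825201  0.04235136  1.08613204 -0.00317828  0.26298503]
(array([ 89.1, -36.8,  -1.6]), array([-0.003,  0.001,  0.835]))
```

View pics/t4.png

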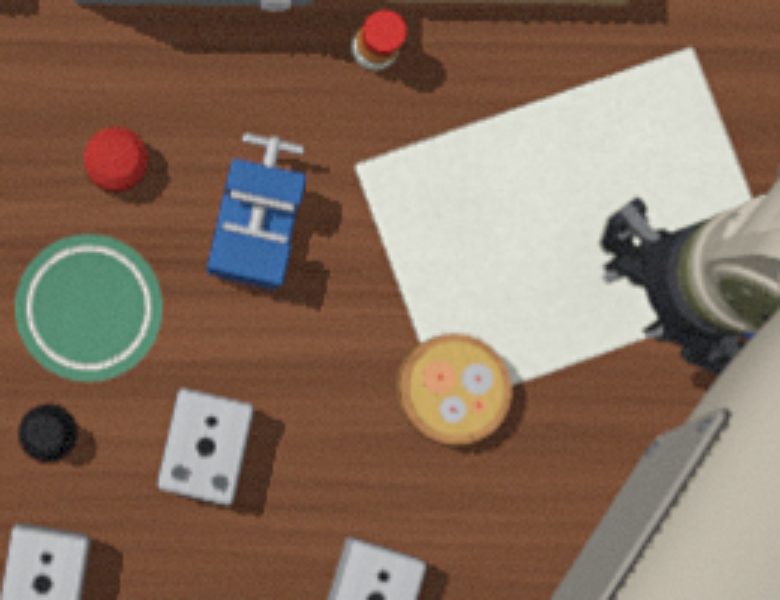

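The holder stands at (1.8,-182.6) mm in the gap frame, almost on the gap line. Moving the fork behind it.

>>> {"fn": "arm_command", "kwargs": {
  "series": [20,-8,0,0,0,0.18,0.5,40,-16,0,0,0,0.36,0.5,60,-24,0,0,0,0.54,0.5,80,-32,0,0,0,0.7,0.5,89,-37,0,0,0,0.835,0.5]
}}

```text
t: 5.98
eef_pos: [0.4679, -0.2953, 0.0979]
tcp_rot: [-2.435, -1.977, 0.002]
contact_force: [0.9, 0.3, 0.9]
opening: 0.499
```

Run:
```python
from h import *
from bench import manip
d=holder();s=manip.sense();print(toA(s["eef_pos"]*1000),s["eef_pos"],s["contact_force"],s["q"])
print(go(s,fromA((0.5,-250)),9,77.5))
```

```text
holder n 926 ell [ 486.2 -230.6] [86.  87.6] circ [ 486.3 -231. ] 44.1 gapframe [   1.9 -182.6] [   1.7 -182.3]
[  -3.05675748 -249.1839216 ] [ 0.46708243 -0.29491566  0.09792588] [-0.66738941  1.34407217 -0.01210885] [-7.08207141e-01  3.50678797e-01 -2.39044696e-01  9.87381740e-01
 -5.74747305e-04  1.07350094e+00]
(array([-1.1,  4.1, 88.9]), array([-0.006, -0.002,  0.007]))
```

>>> {"fn": "arm_command", "kwargs": {
  "series": [0,4,40,0,0,0.006,0.5,0,4,75,0,0,0.006,0.5,0,4,89,0,0,0.006,0.5,0,4,89,0,0,0.006,0.5]
}}

```text
t: 6.52
eef_pos: [0.4734, -0.2974, 0.0091]
tcp_rot: [-2.437, -1.977, 0.001]
contact_force: [-0.2, 0.1, -0.3]
opening: 0.505
```

Run:
```python
from h import *
from bench import manip
s=manip.sense();print(toA(s["eef_pos"]*1000),s["eef_pos"],s["contact_force"])
print(go(s,fromA((0.,-170)),9,77.5))
```

```text
[   3.68313379 -250.21736588] [ 0.47343888 -0.29738339  0.009106  ] [-0.24450008  0.14695529 -0.30194804]
(array([80.3, -2.9,  0.3]), array([-0.003, -0.002,  0.01 ]))
```

>>> {"fn": "arm_command", "kwargs": {
  "series": [8,-1.5,0,0,0,0.005,0.5,16,-3,0,0,0,0.005,0.5,26,-3,0,0,0,0.005,0.5,36,-3,0,0,0,0.005,0.5,46,-3,0,0,0,0.005,0.5]
}}

```text
t: 7.15
eef_pos: [0.4819, -0.2528, 0.011]
tcp_rot: [2.444, 1.97, -0.0]
contact_force: [-1.6, -3.4, 3.8]
opening: 0.498
```

>>> {"fn": "arm_command", "kwargs": {
  "series": [10,0,0,0,0,0,0.5,20,0,0,0,0,0,0.5,30,0,0,0,0,0,0.5,40,0,0,0,0,0,0.5,50,0,0,0,0,0,0.5]
}}

```text
t: 7.78
eef_pos: [0.4918, -0.2032, 0.0103]
tcp_rot: [-2.446, -1.971, 0.0]
contact_force: [-0.1, -4.4, 4.6]
opening: 0.497
```

Run:
```python
from h import *
from bench import manip
d=holder();s=manip.sense();print(toA(s["eef_pos"]*1000),s["eef_pos"],s["contact_force"])
print(go(s,fromA((0.,-100)),9,77.5))
cv2.imwrite("pics/t5.png",cv2.resize(d["img"][150:350,280:540,::-1],None,fx=3,fy=3))
```

```text
holder n 858 ell [ 502.6 -155.8] [86.5 87.2] circ [ 502.9 -156.1] 44.1 gapframe [   1.8 -105.9] [   1.5 -105.7]
[   0.88089215 -152.79026625] [ 0.49179015 -0.20165919  0.01009576] [ 1.32581137 -2.11109726  0.86480759]
(array([52.8, -0.6,  1.2]), array([-0.   , -0.002,  0.005]))
```

View pics/t5.png

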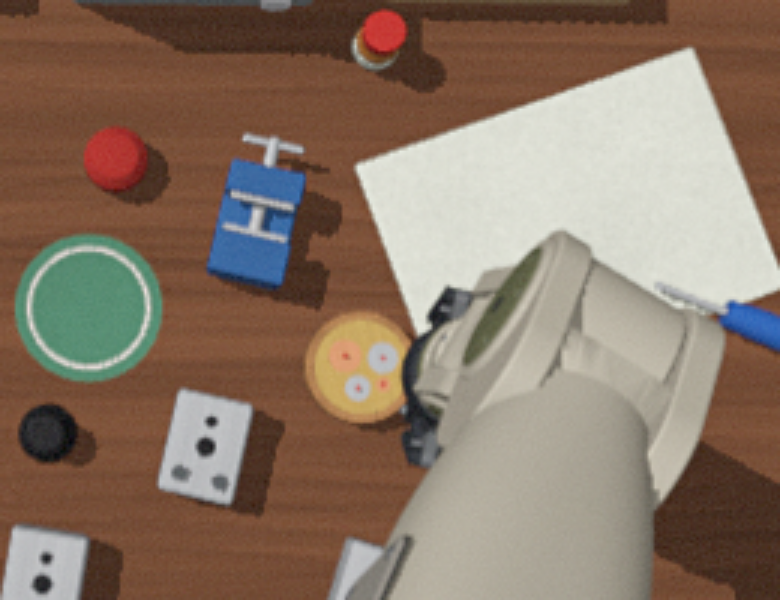

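The holder is seated in the fork at x=+1.7 mm. I'll correct 1.5 mm sideways and enter the gap.

>>> {"fn": "arm_command", "kwargs": {
  "series": [10,-0.8,0,0,0,0.004,0.5,20,-1.5,0,0,0,0.004,0.5,30,-1.5,0,0,0,0.004,0.5,38,-1.5,0,0,0,0.004,0.5,46,-1.5,0,0,0,0.004,0.5]
}}

```text
t: 8.45
eef_pos: [0.4999, -0.1577, 0.0101]
tcp_rot: [-2.449, -1.966, -0.0]
contact_force: [0.1, -2.2, 1.0]
opening: 0.497
```

Run:
```python
from h import *
from bench import manip
d=holder();s=manip.sense();print(toA(s["eef_pos"]*1000),s["eef_pos"],s["contact_force"])
print(go(s,fromA((0.,-100)),9,77.5))
cv2.imwrite("pics/t6.png",cv2.resize(d["img"][170:330,280:480,::-1],None,fx=3.7,fy=3.7))
```

```text
holder n 805 ell [ 510.8 -110.3] [86.4 87.5] circ [ 510.8 -110.2] 43.8 gapframe [ -0.4 -59.4] [ -0.3 -59.5]
[  -0.89409613 -107.13357594] [ 0.49993915 -0.15670056  0.0100306 ] [ 1.51604692 -1.23230014 -0.05555197]
(array([7.1, 0.9, 1. ]), array([-0.001, -0.002,  0.001]))
```

View pics/t6.png

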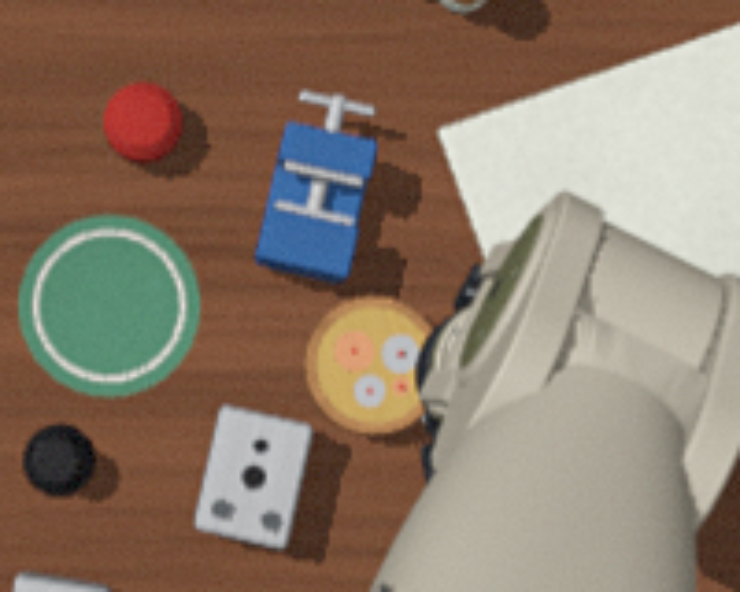

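>>> {"fn": "arm_command", "kwargs": {
  "series": [10,0.3,0,0,0,0,0.5,20,0.5,0,0,0,0,0.5,30,0.5,0,0,0,0,0.5,40,0.5,0,0,0,0,0.5,50,0.5,0,0,0,0,0.5]
}}

```text
t: 9.12
eef_pos: [0.5113, -0.1089, 0.0102]
tcp_rot: [-2.449, -1.967, -0.0]
contact_force: [-0.6, -1.4, -0.5]
opening: 0.5
```

Run:
```python
from h import *
from bench import manip
d=holder();s=manip.sense();print(toA(s["eef_pos"]*1000),s["eef_pos"],s["contact_force"])
print(go(s,fromA((0.,-100)),9,77.5))
```

```text
holder n 732 ell [522.8 -60.5] [83.9 86.9] circ [522.3 -61.5] 43.8 gapframe [ 0.3 -9.3] [ 0.6 -8.3]
[ -0.31453181 -56.93192532] [ 0.5113706  -0.10781433  0.01016053] [ 0.47521954  1.04894711 -0.49155093]
(array([-43.1,   0.3,   1.1]), array([-0.   , -0.001,  0.001]))
```

>>> {"fn": "arm_command", "kwargs": {
  "series": [10,0,0,0,0,0,0.5,20,0,0,0,0,0,0.5,30,0,0,0,0,0,0.5,40,0,0,0,0,0,0.5,50,0,0,0,0,0,0.5]
}}

```text
t: 9.8
eef_pos: [0.5222, -0.0603, 0.0103]
tcp_rot: [-2.45, -1.967, -0.0]
contact_force: [0.1, -1.8, -0.4]
opening: 0.497
```

Run:
```python
from h import *
from bench import manip
d=holder();s=manip.sense();print(toA(s["eef_pos"]*1000),s["eef_pos"],s["contact_force"])
cv2.imwrite("pics/t7.png",cv2.resize(d["img"][170:330,240:440,::-1],None,fx=3.7,fy=3.7))
```

```text
holder n 529 ell [534.8  -6.6] [71.9 84.9] circ [533.  -11.9] 43.5 gapframe [ 0.  41.4] [ 0.6 46.9]
[-0.07690305 -7.05676751] [ 0.52239756 -0.05917285  0.01029287] [ 0.4334946   0.81426727 -0.15813797]
```

View pics/t7.png

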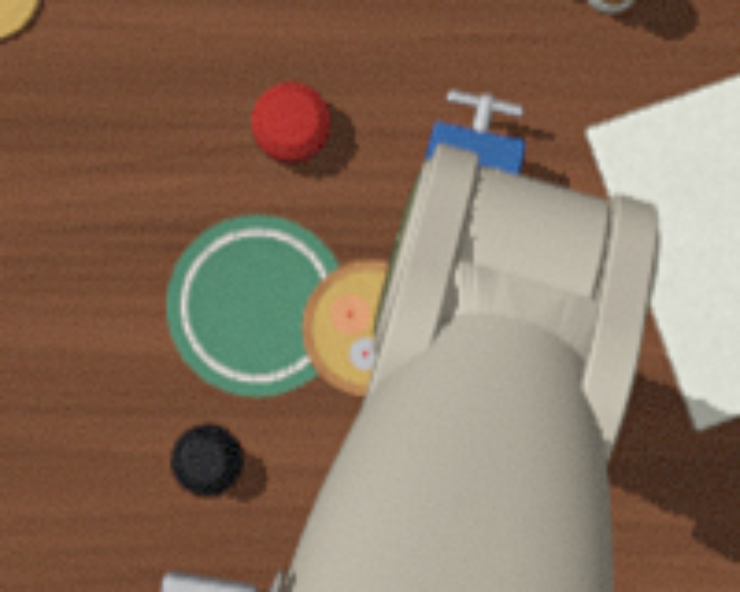

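>>> {"fn": "arm_command", "kwargs": {
  "series": [10,0,0,0,0,0,0.5,20,0,0,0,0,0,0.5,30,0,0,0,0,0,0.5,40,0,0,0,0,0,0.5,50,0,0,0,0,0,0.5]
}}

```text
t: 10.48
eef_pos: [0.5331, -0.0115, 0.0103]
tcp_rot: [-2.45, -1.967, -0.0]
contact_force: [-0.5, -1.8, -0.4]
opening: 0.5
```

Run:
```python
from h import *
from bench import manip
d=holder();s=manip.sense();print(toA(s["eef_pos"]*1000),s["eef_pos"],s["contact_force"])
e=manip.read_camera("scene");cv2.imwrite("pics/s7.png",cv2.resize(e["img"][150:310,200:440,::-1],None,fx=3.3,fy=3.3))
```

```text
holder n 162 ell [548.5  65. ] [26.1 64.1] circ [548.1  62.2] 33.7 gapframe [ -1.3 117. ] [ -1.5 119.8]
[-2.04795640e-02  4.29640184e+01] [ 0.53327912 -0.01034997  0.01032782] [0.47571761 1.0041675  0.47380918]
```

View pics/s7.png

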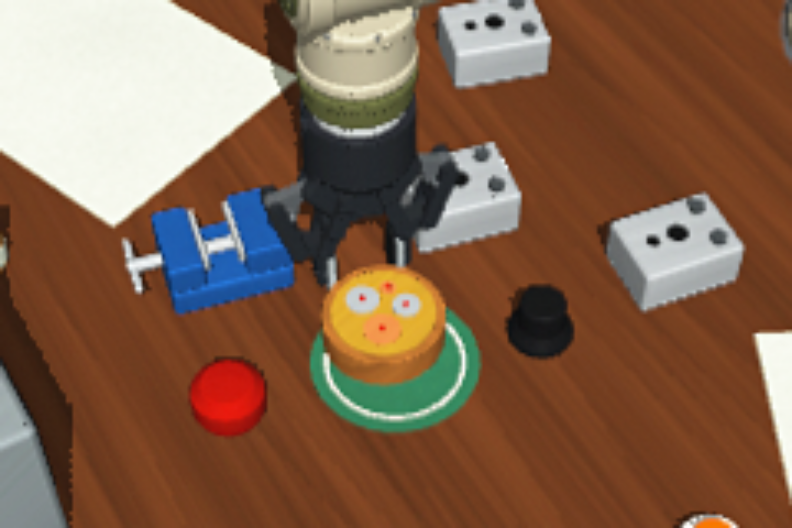

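>>> {"fn": "arm_command", "kwargs": {
  "series": [9,0,0,0,0,0,0.5,17,0,0,0,0,0,0.5,25.5,0,0,0,0,0,0.5,25.5,0,0,0,0,0,0.5,15,0,0,0,0,0,0.5]
}}

```text
t: 11.2
eef_pos: [0.5363, 0.0029, 0.0103]
tcp_rot: [-2.448, -1.968, -0.001]
contact_force: [0.3, -0.2, 0.3]
opening: 0.499
```

>>> {"fn": "arm_command", "kwargs": {
  "series": [-3,0,-10,0,0,0,0.5,-3,0,-60,0,0,0,0.3,-3,0,-110,0,0,0,0.1,-3,-40,-130,0,0,0,0,10,-90,-130,0,0,0,0]
}}

```text
t: 11.82
eef_pos: [0.452, 0.0308, 0.1431]
tcp_rot: [2.449, 1.961, 0.007]
contact_force: [-0.2, 0.2, 0.2]
opening: -0.002
```

Run:
```python
from h import *
from bench import manip
d=holder();s=manip.sense();print(toA(s["eef_pos"]*1000),s["eef_pos"],s["contact_force"],s["opening"],s["q"])
cv2.imwrite("pics/t8.png",cv2.resize(d["img"][170:330,180:380,::-1],None,fx=3.7,fy=3.7))
e=manip.read_camera("scene");cv2.imwrite("pics/s8.png",cv2.resize(e["img"][170:350,200:440,::-1],None,fx=3.3,fy=3.3))
for D in (d,e):
    P=cloud(D);h=cv2.cvtColor(D["img"],cv2.COLOR_RGB2HSV)
    m=(h[...,0]>3)&(h[...,0]<18)&(h[...,1]>180)&(P[...,2]>.01)&(P[...,2]<.04)&(abs(P[...,0]-.453)<.03)&(abs(P[...,1]-.295)<.03)
    q=(P[m]*1000); print("key",m.sum(),cv2.minEnclosingCircle(q[:,:2].astype(np.float32)),np.median(q,axis=0))
print(go(s,(453.3,295),100,77.5))
```

```text
holder n 647 ell [557.3  60.1] [68.7 86.8] circ [550.5  61.2] 42.9 gapframe [  1.3 116.5] [  8.1 116.9]
[-98.27587513  66.57250248] [0.44246258 0.03396526 0.14076009] [-9.39367069  3.01600659 -2.05950249] 0.0028905389759348887 [-1.05736310e-01  1.17683413e-01 -4.32374177e-01  1.02671221e+00
  1.57495829e-03  1.68300045e+00]
key 17 ((453.9330139160156, 293.7432556152344), 11.829854011535645) [452.61291603 287.95631893  20.4563289 ]
key 150 ((455.56158447265625, 296.87005615234375), 14.749802589416504) [457.46677885 298.25414524  20.28065173]
(array([257.2, -45.6,  41.3]), array([-0.006, -0.001,  0.   ]))
```

View pics/t8.png

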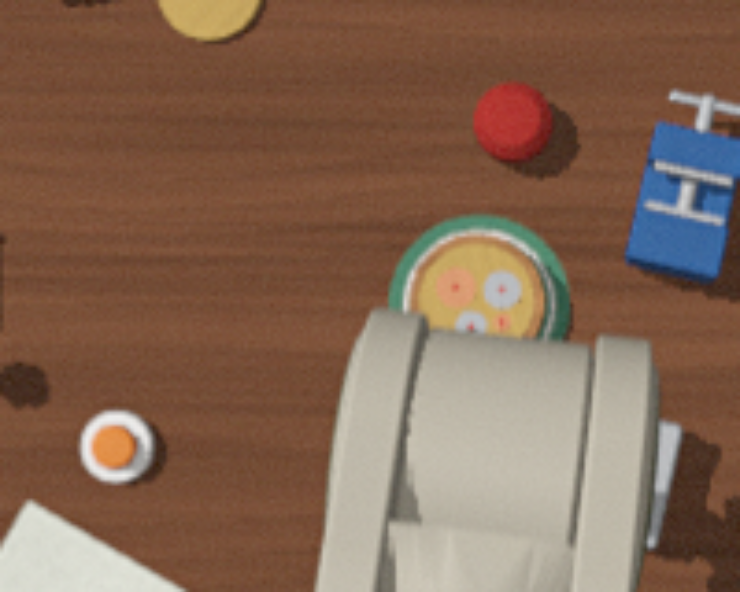

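View pics/s8.png

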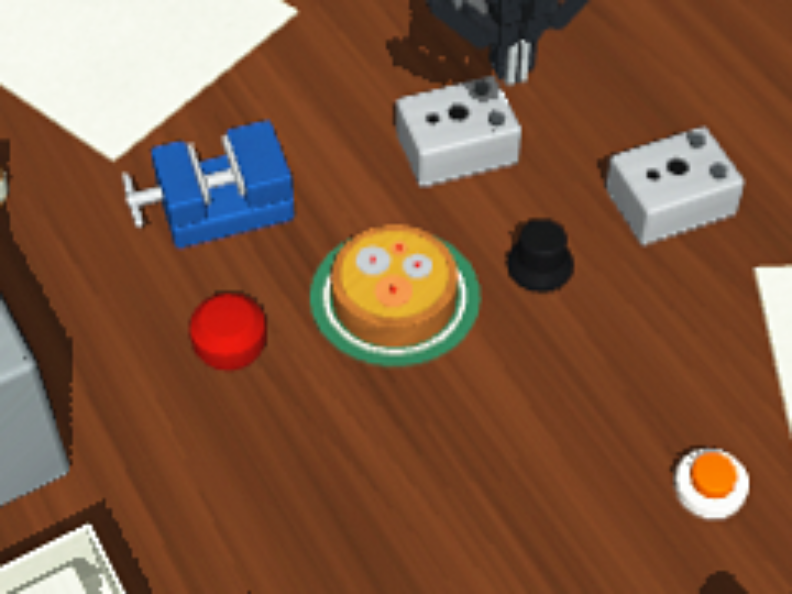

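The holder is centred on the spot at (1,116.5) mm in the gap frame, with green visible all round it. Next, the key, at about (454,295) mm with its top at about 20.5 mm.

>>> {"fn": "arm_command", "kwargs": {
  "series": [55,-10,0,0,0,0,0,110,-20,0,0,0,0,0,165,-30,0,0,0,0,0,220,-40,20,0,0,0,0,257,-46,40,0,0,0,0]
}}

```text
t: 12.55
eef_pos: [0.4621, 0.2949, 0.1007]
tcp_rot: [2.449, 1.968, 0.004]
contact_force: [0.7, 0.3, 0.1]
opening: -0.001
```

>>> {"fn": "arm_command", "kwargs": {
  "series": [0,0,15,0,0,0,0,0,0,30,0,0,0,0,0,0,30,0,0,0,0]
}}

```text
t: 12.92
eef_pos: [0.4603, 0.2909, 0.0692]
tcp_rot: [-2.451, -1.964, 0.004]
contact_force: [0.8, 0.5, -0.4]
opening: -0.001
```

Run:
```python
from h import *
from bench import manip
s=manip.sense();print(s["t"],s["eef_pos"],s["contact_force"],s["opening"],s["q"])
print(go(s,(454,295),35,77.5))
e=manip.read_camera("scene");cv2.imwrite("pics/s9.png",cv2.resize(e["img"][230:350,330:490,::-1],None,fx=5,fy=5))
```

```text
12.925 [0.46032709 0.29088053 0.06915205] [ 0.78362228  0.48362475 -0.44188219] -0.0012773767757224461 [ 4.16145004e-01  3.60813049e-01 -3.02870443e-01  9.09948698e-01
 -8.79496679e-05  2.20672547e+00]
(array([ 2.7, -7. , 34.2]), array([-0.002,  0.002, -0.002]))
```

View pics/s9.png

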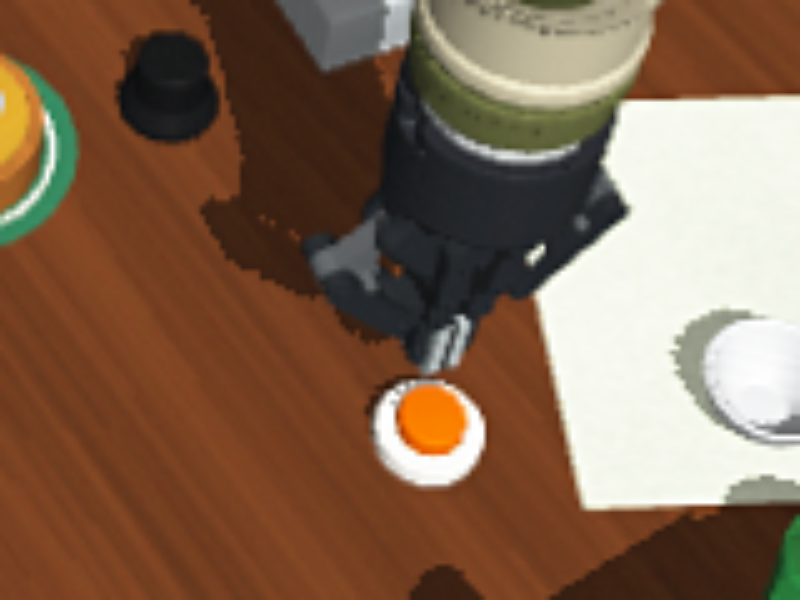

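>>> {"fn": "arm_command", "kwargs": {
  "series": [2,-4,10,0,0,0,0,3,-7,25,0,0,0,0,3,-7,34,0,0,0,0,3,-7,34,0,0,0,0]
}}

```text
t: 13.48
eef_pos: [0.454, 0.2966, 0.0352]
tcp_rot: [-2.449, -1.966, 0.003]
contact_force: [0.0, 0.1, 0.0]
opening: -0.001
```

Run:
```python
from h import *
from bench import manip
s=manip.sense();print(s["t"],s["eef_pos"],s["contact_force"],s["opening"])
print(go(s,(454,295),20,77.5))
e=manip.read_camera("scene");cv2.imwrite("pics/s10.png",cv2.resize(e["img"][270:350,370:476,::-1],None,fx=7,fy=7))
```

```text
13.475 [0.45402367 0.29662086 0.03515209] [0.01407605 0.1034162  0.0220848 ] -0.001180188225655163
(array([-1.6,  0.4, 15.2]), array([-0.002,  0.001,  0.   ]))
```

View pics/s10.png

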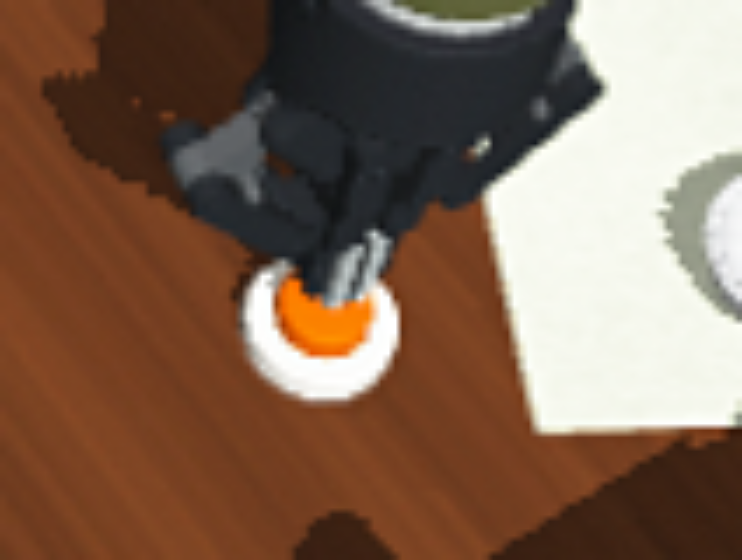

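>>> {"fn": "arm_command", "kwargs": {
  "series": [-1,0,6,0,0,0,0,-1.5,0,12,0,0,0,0,-1.5,0,16,0,0,0,0,-1.5,0,18,0,0,0,0,-1.5,0,18,0,0,0,0]
}}

```text
t: 14.15
eef_pos: [0.4546, 0.2954, 0.0184]
tcp_rot: [2.45, 1.966, -0.0]
contact_force: [-1.0, -0.9, 3.8]
opening: 0.003
```

>>> {"fn": "arm_command", "kwargs": {
  "series": [0,0,1,0,0,0,0,0,0,2,0,0,0,0,0,0,2,0,0,0,0]
}}

```text
t: 14.52
eef_pos: [0.4546, 0.2954, 0.0164]
tcp_rot: [2.45, 1.966, 0.0]
contact_force: [-1.9, -1.9, 4.9]
opening: 0.003
```

>>> {"fn": "arm_command", "kwargs": {
  "series": [0,0,1,0,0,0,0,0,0,2,0,0,0,0,0,0,2,0,0,0,0]
}}

```text
t: 14.9
eef_pos: [0.4547, 0.2955, 0.0159]
tcp_rot: [2.449, 1.966, 0.001]
contact_force: [-4.9, -3.4, 16.3]
opening: 0.003
```

>>> {"fn": "arm_command", "kwargs": {
  "series": [0,0,1,0,0,0,0,0,0,1.5,0,0,0,0,0,0,1.5,0,0,0,0]
}}

```text
t: 15.28
eef_pos: [0.4548, 0.2955, 0.0157]
tcp_rot: [2.449, 1.966, 0.002]
contact_force: [-8.0, -5.8, 27.2]
opening: 0.003
```

Run:
```python
from h import *
from bench import manip
def st(P,D):
    h=cv2.cvtColor(D["img"],cv2.COLOR_RGB2HSV)
    b=(abs(P[...,0]-.454)<.03)&(abs(P[...,1]-.295)<.03)&(P[...,2]>.005)&(P[...,2]<.04)
    o=b&(h[...,0]>3)&(h[...,0]<18)&(h[...,1]>180); w=b&(h[...,1]<60)&(h[...,2]>150)
    for n,m in(("key",o),("white",w)): print(n,m.sum(),(np.percentile(P[m][:,2],[10,50,90,97])*1000).round(1) if m.any() else "")
for n in("scene","top"):
    d=pickle.load(open(n+"0.pkl","rb")); st(cloud(d),d)
e=manip.read_camera("scene"); print("now");st(cloud(e),e)
print(manip.sense()["contact_force"])
cv2.imwrite("pics/s11.png",cv2.resize(e["img"][270:350,370:476,::-1],None,fx=7,fy=7))
```

```text
key 149 [16.2 20.3 22.6 23.2]
white 178 [ 8.  10.5 12.2 13.6]
key 19 [18.1 20.6 24.3 24.7]
white 156 [ 9.  11.5 15.3 20.2]
now
key 41 [11.7 13.6 16.3 17.5]
white 168 [ 8.  10.6 21.9 34. ]
[-8.1554422  -4.95496682 27.35280572]
```

View pics/s11.png

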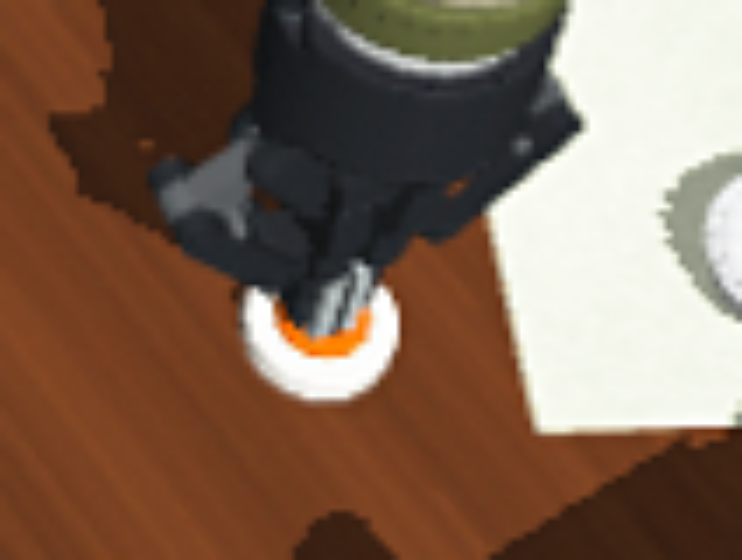

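The key met its hard stop: the force jumped from about 5 N to 27 N with almost no further travel, and the tips are about 5 mm above the housing top. Releasing it and backing away.

>>> {"fn": "arm_command", "kwargs": {
  "series": [0,0,-4,0,0,0,0,0,0,-15,0,0,0,0,0,0,-50,0,0,0,0,0,0,-100,0,0,0,0,0,0,-150,0,0,0,0]
}}

```text
t: 15.95
eef_pos: [0.4544, 0.2957, 0.164]
tcp_rot: [-2.449, -1.966, 0.0]
contact_force: [1.5, -0.0, -0.0]
opening: -0.0
```

>>> {"fn": "arm_command", "kwargs": {
  "series": [30,-30,0,0,0,0,0,60,-60,0,0,0,0,0,90,-70,0,0,0,0,0,90,-70,0,0,0,0,0,90,-70,0,0,0,0,0]
}}

```text
t: 16.58
eef_pos: [0.4056, 0.3984, 0.1625]
tcp_rot: [-2.45, -1.967, 0.001]
contact_force: [0.6, 0.3, 0.1]
opening: 0.003
```

Run:
```python
from h import *
from bench import manip
d=holder();e=manip.read_camera("scene");s=manip.sense();print(s["t"],s["eef_pos"],s["contact_force"],np.abs(s["qvel"]).max())
P=cloud(e);h=cv2.cvtColor(e["img"],cv2.COLOR_RGB2HSV)
o=(abs(P[...,0]-.454)<.03)&(abs(P[...,1]-.295)<.03)&(P[...,2]>.005)&(P[...,2]<.04)&(h[...,0]>3)&(h[...,0]<18)&(h[...,1]>180)
print("key",o.sum(),np.percentile(P[o][:,2],[10,50,90]))
a=pickle.load(open("top0.pkl","rb"))
df=np.abs(d["img"].astype(int)-a["img"]).max(2)
cv2.imwrite("pics/t12.png",np.vstack([d["img"][90:370,:,::-1],cv2.cvtColor((df[90:370]*2).clip(0,255).astype(np.uint8),cv2.COLOR_GRAY2BGR)]))
cv2.imwrite("pics/s12.png",e["img"][:,:,::-1])
```

```text
holder n 872 ell [550.   61.2] [85.3 86.4] circ [550.   61.2] 43.5 gapframe [  0.9 116.4] [  0.8 116.5]
16.675 [0.40587944 0.39780681 0.16264048] [ 0.10542033 -0.2852473   0.78372156] 0.006037685430159889
key 145 [0.01535737 0.02044638 0.02274398]
```

View pics/t12.png

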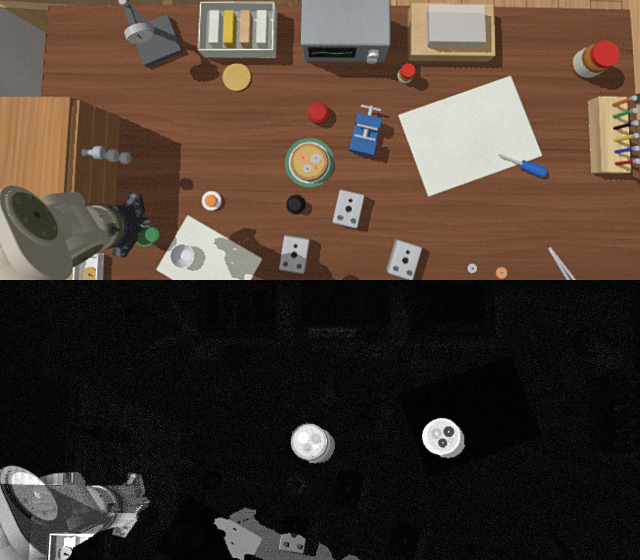

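View pics/s12.png

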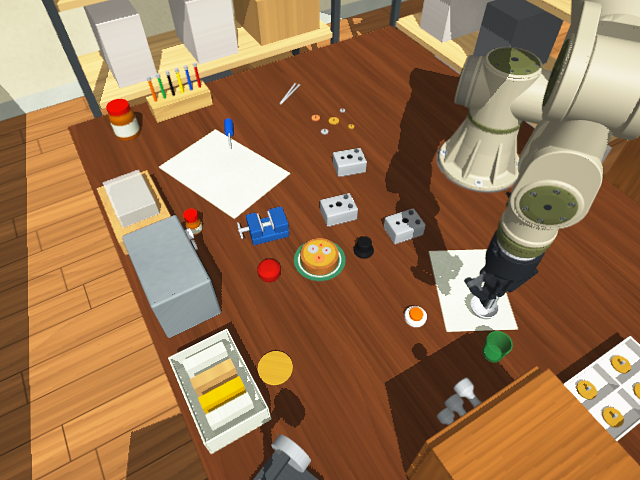

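The holder (310,162 in the top picture) stands on the green spot, and the key is back up. The difference picture shows only the holder, the arm and shadows changed. The gripper hovers at z = 0.16 m, touching nothing. Handing in.

```bash
python3 -c "
from bench import manip
print(manip.close_job())"
```

```text
the job is handed in; nothing more can be done
None
```

The holder is on the green spot and the start key has been pressed and let go. I handed the job in at about 17 s of the 64 s allowed.

- **Holder:** I pushed it with the half-open fingers, first sideways onto the gap line and then straight through the gap. It ended at (550.0, 61.2) mm, less than 1 mm from the spot's measured centre, with green showing all round it.
- **Start key:** I pressed it with shut fingers until the force jumped from about 5 N to 27 N with almost no further movement. I took that as fully down. My rough height readings gave about 5 to 6 mm of travel, against the stated 6 mm. After release its height read 20.4 mm, as at the start.
- **Everything else:** a before-and-after comparison from the top camera showed only the holder, the arm and its shadow changed. The arm hides the tin and green glass area in part there; in the scene picture the glass looks unmoved and the tin is partly behind the gripper. The gripper ended clear of everything at 0.16 m height, with about 0 N on it.
- **Disagreements:** the measured tool position often differed from my targets by 2 to 8 mm just after fast moves, and I corrected for this before the gap and the key. Camera fits of the holder were unreliable while the arm covered part of it, so I judged the final position from the unobstructed picture.

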